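Stop the serving board rocking

ROBOT

A 6-joint arm with a two-finger parallel gripper is mounted at the origin on the work surface. World frame = base frame: x ahead of the robot, y to its left, z up, the work surface at z = 0. Lengths are in m, angles in rad, forces in N, time in s.
With the tool pointing down it reaches from about 0.4 to 0.825 m from the base axis. Payload 7 kg.
Tool frame: the origin (TCP) lies at the very end of the fingers, on their centre line; the grasp point (between the pads) lies 19 mm behind it; z points along the fingers, y is the line along which they close (so a half turn about z gives the same grasp; the last joint's range is limited). The gripper opens to 88 mm and grips with 3 to 60 N. Pads are 19 mm wide; open, the fingers measure 130 mm over their backs; the gripper's body (78 mm by 193 mm) begins 47 mm behind the grasp point.
Start: joints at [1.626, 0.359, 0.012, 0, -1.224, -0.288], TCP at [0.156, 0.657, 0.227] pointing down, gripper open.
Joint ranges: [-3.07, 3.07], [-1.43, 2.12], [-1.02, 1.25], [-3.03, 1.67], [-3.05, -0], [-3.03, 3.03]. Speed limits (rad/s): [2.39, 2.39, 3.01, 3.14, 3.14, 3.14].

INTERFACE

Orientations are given as [roll, pitch, yaw] about the fixed x, y, z axes, in that order (R = Rz(yaw) Ry(pitch) Rx(roll)).
In Python, from station import arm gives the robot as it stands. The module is installed in compiled form; this text tells all that it offers.
- The arm moves only by the shell command python3 -m crank 'ROWS' [FORCE]. ROWS is JSON, a list of rows, each an object of numbers: "dx", "dy", "dz": the shift along the world's x, y, z in m; "twist": the turn about the world's z in degrees; "grip": the opening, from -1 (shut) to 1 (fully open). A call has exactly 5 rows; each row is the pose to reach, as a shift and turn from the pose commanded when the call began; what a row does not reach only later rows make up. A row lasts 1/12 s, in which the tool goes at most 41.7 mm and 7.16 degrees, less where a joint would pass 70% of its speed; a pose out of reach is approached as far as the arm can. A call with a gripper value outside its range is refused whole. The fingers move at their own pace and stop on an object; FORCE is the grip in N (left out, the last holds). Time passes only in rows, so rows that repeat a pose let the fingers close, or fill a call up. It gives the time, the measured TCP pose, the force, the opening and the grip force at its end, in the units of the state.
- arm.get_state(): the state, without advancing time (a new reading comes with each control period).
- arm.grab_frame(name): name is "scene" or "top" or "wrist"; returns the picture (480x640x3 uint8, red, green, blue); there is no depth.
- arm.get_calibration(name): a dict with "fx", "fy", "cx", "cy" (pixels), "k1" (the pictures are not rectified: a ray, as slopes to the right and down, at radius r is drawn at 1 + k1 r^2 times it, then the intrinsics apply), "cam_to_world" (4x4, takes a point from camera to world coordinates); the wrist camera has in their place "tool_from_camera" (4x4, takes a point from camera to tool coordinates, whose origin is the TCP and whose axes are the flange's). Camera axes: x right, y down, z forward; pixel columns grow to the right and rows downward; lengths in m; the calibration is good to about 2 mm. A picture is of the moment at which its call begins: read the wrist's pose just before it. get_calibration takes no time and is no camera call.
- arm.job_done(): hands the job in; it is judged then, once.
The state is a dict: "t": time; "q": joint angles; "qd": joint speeds; "joint_efforts": joint torques, N m; "eef_pos": TCP position; "ee_rot": TCP orientation; "force": force on the tool from outside, world axes, zero at the start; "moment": the same for the moment, N m; "width": finger opening in m; "gripper_force": force on a finger pad.
Only numpy, scipy, OpenCV 4.12 (cv2) and the standard library are available. Lean on these libraries where they do the work, as an engineer would, in place of code of your own. Each camera call takes 0.05 s, during which the arm holds its last target. There are 200 camera calls.

TASK

The black serving board rocks on the marble slab because one of its four feet is short. Press down gently on its corners one after another until you find the one that gives, then slide the wooden wedge thin end first under that foot just far enough to take up the gap, without raising or tilting the board or shoving it about. Let go, press that same corner again (about 5 N) to prove that it no longer gives, and leave the wedge in place, with the other tableware undisturbed.

Things in the scene. Friction and masses are not known exactly. Their poses are not given: they have to be found in the camera images.
- slab: Polished marble slab fixed on the table, 340 x 480 x 20 mm (its x, y, z); origin at the centre of its underside, on the table. Its flat top is 20 mm above the origin. It carries the board, the wedge and the salt cellar.
- board: Black stoneware board, 180 x 130 mm (x, y), 0.6 to 0.95 kg, on four 18 mm ball feet at x = +-70, y = +-45 mm. Origin at the centre of the foot plane, z up: underside at 16 mm, flat top at 28 mm, central panel (100 x 55 mm) 3 mm prouder. One foot, to be found by touch, is 3 to 5 mm short and hangs clear; the board rests level on the other three. Over 25 N from the fingers or the wedge chips it.
- corner_1 (a point): Where to press: point on the board's flat top, 28 mm above the foot plane, straight above the foot at board x = 70, y = 45 mm. Over the short foot 0.5 to 2 N tips the board down by the missing length; over the other feet it stands firm (under 1 mm at 5 N).
- corner_2 (a point): Point on the board's flat top, 28 mm above the foot plane, straight above the foot at board x = -70 mm, y = 45 mm: where to press.
- corner_3 (a point): Point on the board's flat top, 28 mm above the foot plane, straight above the foot at board x = -70 mm, y = -45 mm: where to press.
- corner_4 (a point): Point on the board's flat top, 28 mm above the foot plane, straight above the foot at board x = 70 mm, y = -45 mm: where to press.
- wedge: Loose wooden wedge, 60 g, flat on the slab. Origin under its thin end; x points out of the thin end, z up. Sloping tongue 66 mm long, 24 mm wide, 2 mm high at the thin end, rising 0.11 mm per mm. Behind it an upright handle block, 30 mm long (x from -65 to -95 mm), 22 mm wide (y), 36 mm high: grip across its width from above. It stays where it is left under load.
- wedge_mid (a point): Point on the top of the wedge's slope, 18 mm behind the thin end, on its centre line: 4 mm above the slab. The foot should come to rest about here, within 16 mm. Once the slope touches the hanging foot, about 2 N more push or load snugs it; pushing on raises the foot or shoves the board.
- wedge_grip (a point): Centre of the wedge's handle block, 80 mm behind the thin end, 22 mm above its underside.
- salt: Bystander: stoneware salt cellar, 50 mm diameter, 43 mm high, on the slab; origin under its centre. Leave alone.
- butter: Bystander: closed black butter dish, 190 x 95 x 86 mm, on the table. Origin under its centre. Leave alone.
- plate: Bystander: stoneware side plate, 170 mm diameter, 18 mm high. Origin under its centre. Leave alone.
There are look-alikes about, which are no part of the job. Of the things that look like the wedge, the largest one is meant.

How it is judged:
By the outcome, as a careful person would: the job done as asked, in the order asked, and still so for the second after the job is handed in, with the robot touching nothing.
It also fails if it takes over 72 s, if anything falls off the work surface, if the arm or the gripper's body presses on something with over 40 N, if the wrist force passes 120 N, or if a joint passes its speed limit or range.

## Working session

There is one attempt and no reset: what is moved stays moved. The work goes in short steps, Python scripts to look and compute and a shell command to move; the robot and the scene stay as the last step left them, time stands still between calls to the robot, and variables do not carry over. Pictures are saved under pics/ and viewed, at most 10 in all, crops included, and the job is handed in when it is done.

```bash
mkdir -p pics; python3 - <<'E'
from station import arm
import cv2
for n in("scene","top"):
    cv2.imwrite(f"pics/{n}0.png",arm.grab_frame(n)[:,:,::-1]); c=arm.get_calibration(n); print(n,c)
print(arm.get_calibration("wrist")); s=arm.get_state(); print(s)
E
```

```text
scene {'fx': 551.6133570681122, 'fy': 551.6133570681122, 'cx': 319.2685106981354, 'cy': 235.26023642459668, 'k1': -0.12227284932596885, 'cam_to_world': array([[ 0.72165791,  0.48255589, -0.49633626,  1.2464279 ],
       [ 0.69194838, -0.48167853,  0.5377669 , -0.67237118],
       [ 0.02042806, -0.7315228 , -0.68151088,  0.90858617],
       [ 0.        ,  0.        ,  0.        ,  1.        ]])}
top {'fx': 587.9810843237817, 'fy': 587.9810843237817, 'cx': 319.1728958828153, 'cy': 244.25698167299254, 'k1': -0.04804682753059981, 'cam_to_world': array([[-0.02518133, -0.98838601,  0.14986323,  0.41132486],
       [-0.99967871,  0.02446275, -0.00663671,  0.01777033],
       [ 0.00289356, -0.1499822 , -0.98868446,  1.66261282],
       [ 0.        ,  0.        ,  0.        ,  1.        ]])}
{'fx': 381.3820915811843, 'fy': 381.3820915811843, 'cx': 319.30676344870443, 'cy': 236.19565620062318, 'k1': -0.06106346341992682, 'tool_from_camera': array([[-3.86686926e-04, -9.69029701e-01, -2.46943899e-01,
         6.64825889e-02],
       [ 9.99998957e-01, -7.18410290e-04,  1.25321738e-03,
         2.84656079e-05],
       [-1.39181190e-03, -2.46943156e-01,  9.69028968e-01,
        -1.57965822e-01],
       [ 0.00000000e+00,  0.00000000e+00,  0.00000000e+00,
         1.00000000e+00]])}
{'t': 0.1, 'q': array([ 1.62610993e+00,  3.59328191e-01,  1.11398746e-02, -3.13304789e-04,
       -1.22412934e+00, -2.88134085e-01]), 'qd': array([ 0.00165552, -0.00125337,  0.00225392, -0.00036815,  0.00082183,
        0.00059504]), 'joint_efforts': array([-1.70995179e-03, -5.84169459e+01,  2.93752652e+01,  7.01556846e+00,
        1.01384497e-02, -5.04920411e-05]), 'eef_pos': array([0.15564043, 0.65634319, 0.22570256]), 'ee_rot': array([ 3.14005033e+00, -1.49948520e-04, -2.32927036e-01]), 'force': array([-0.90285236, -0.2566134 , -0.88837266]), 'moment': array([-0.05237203, -0.04255076, -0.02747061]), 'gripper_force': 0.0, 'width': 0.08753301942222244}
```

View pics/top0.png

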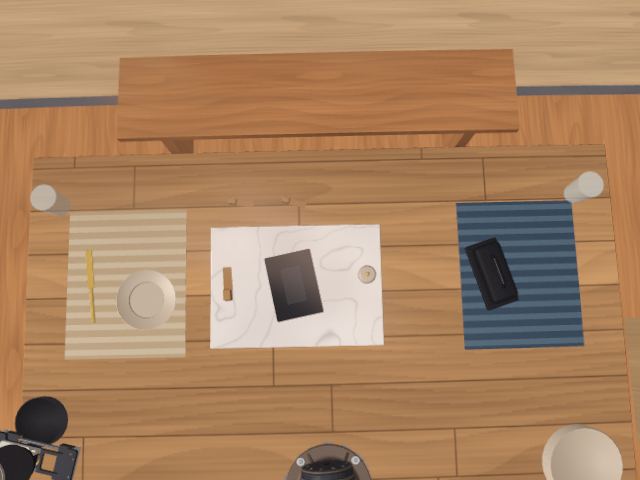

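View pics/scene0.png

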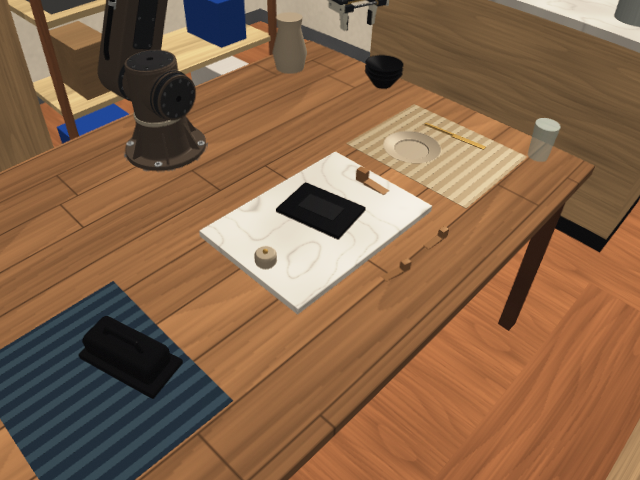

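The top view shows the board with corners near (265,258), (309,249), (322,311) and (278,321). There are three wedge candidates: (227,283) on the slab, and (232,201) and (286,199) beyond the slab. The one on the slab is clearly the largest. I'll enlarge it to confirm.

```bash
cat > h.py <<'E'
from station import arm
import numpy as np, cv2
from scipy.spatial.transform import Rotation as R
def cam(name,s=None):
    c=arm.get_calibration(name)
    if name=="wrist":
        T=np.eye(4);T[:3,:3]=R.from_euler('xyz',s["ee_rot"]).as_matrix();T[:3,3]=s["eef_pos"]
        M=T@c["tool_from_camera"]
    else: M=c["cam_to_world"]
    K=np.array([[c["fx"],0,c["cx"]],[0,c["fy"],c["cy"]],[0,0,1]]);d=np.array([c["k1"],0,0,0,0.])
    return K,d,M
def ray(C,uv,z):
    K,d,M=C
    p=cv2.undistortPoints(np.float64(uv).reshape(-1,1,2),K,d)[:,0]
    D=np.c_[p,np.ones(len(p))]@M[:3,:3].T
    return M[:3,3]+D*((np.atleast_1d(z)-M[2,3])/D[:,2])[:,None]
def proj(C,P):
    K,d,M=C;W=np.linalg.inv(M)
    return cv2.projectPoints(np.float64(P),cv2.Rodrigues(W[:3,:3])[0],W[:3,3],K,d)[0][:,0]
E
python3 - <<'E'
from h import *
im=cv2.imread("pics/top0.png")
cv2.imwrite("pics/crop.png",cv2.resize(im[190:340,200:400],None,fx=4,fy=4,interpolation=cv2.INTER_CUBIC))
C=cam("top")
print(ray(C,[(265,258),(309,249),(322,311),(278,321)],.048).round(3))
print(ray(C,[(227,267),(228,300),(227,295),(367,274)],[.022,.02,.056,.063]).round(3))
E
```

```text
[[0.621 0.158 0.048]
 [0.643 0.035 0.048]
 [0.471 0.004 0.048]
 [0.447 0.124 0.048]]
[[ 0.602  0.267  0.022]
 [ 0.509  0.265  0.02 ]
 [ 0.521  0.262  0.056]
 [ 0.568 -0.122  0.063]]
```

View pics/crop.png

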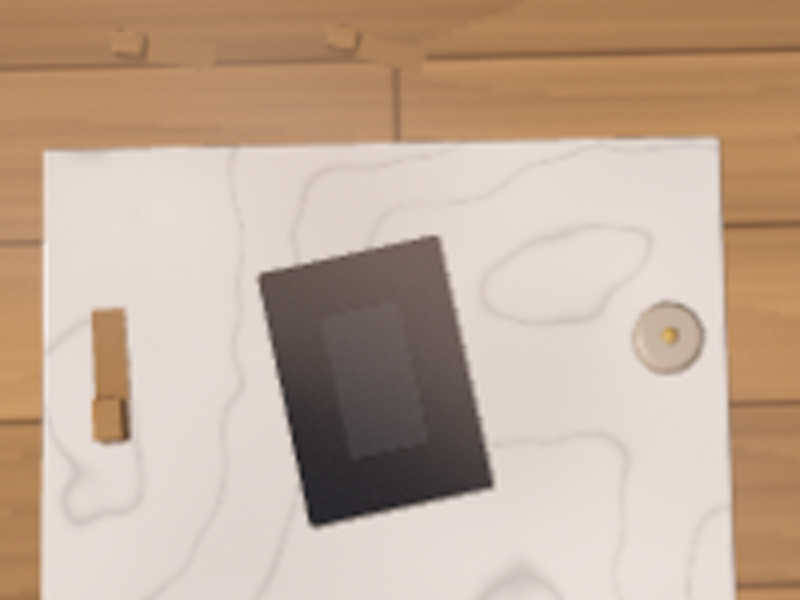

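The enlarged crop confirms it. The wedge on the slab, crop (92–130, 310–442), is about 33 px long, while the look-alikes at (111–215, 45) and (327–425, 45) are about 25 px with smaller handles. The slab wedge is the one meant: its thin end points up (+x) and its handle is nearest the robot. I'll move the wrist camera over it for a closer look.

```bash

python3 -m crank '[{"dx":0.021,"dy":-0.034,"dz":0.005,"grip":-1},{"dx":0.042,"dy":-0.068,"dz":0.01,"grip":-1},{"dx":0.063,"dy":-0.102,"dz":0.01,"grip":-1},{"dx":0.084,"dy":-0.136,"dz":0.01,"grip":-1},{"dx":0.105,"dy":-0.17,"dz":0.01,"grip":-1}]' 20
python3 -m crank '[{"dx":0.021,"dy":-0.034,"grip":-1},{"dx":0.042,"dy":-0.068,"grip":-1},{"dx":0.063,"dy":-0.102,"grip":-1},{"dx":0.084,"dy":-0.136,"grip":-1},{"dx":0.105,"dy":-0.17,"grip":-1}]' | tail -3
python3 -m crank '[{"dx":0.021,"dy":-0.034,"grip":-1},{"dx":0.042,"dy":-0.068,"grip":-1},{"dx":0.063,"dy":-0.102,"grip":-1},{"dx":0.084,"dy":-0.136,"grip":-1},{"dx":0.084,"dy":-0.136,"grip":-1}]'
python3 - <<'E'
from h import *
s=arm.get_state();cv2.imwrite("pics/w1.png",arm.grab_frame("wrist")[:,:,::-1]);np.save("w1.npy",np.r_[s["eef_pos"],s["ee_rot"]]);print(s["t"],s["eef_pos"],s["ee_rot"],s["force"],s["width"],s["qd"])
E
```

```text
0.1 [0.15564043 0.65634319 0.22570256] [ 3.14005033e+00 -1.49948520e-04 -2.32927036e-01] [-0.90285236 -0.2566134  -0.88837266] 0.08753301942222244 [ 0.00165552 -0.00125337  0.00225392 -0.00036815  0.00082183  0.00059504]invalid input at $[0]: expected keys dx, dy, dz, twist, grip
invalid input at $[0]: expected keys dx, dy, dz, twist, grip
invalid input at $[0]: expected keys dx, dy, dz, twist, grip
```

View pics/w1.png

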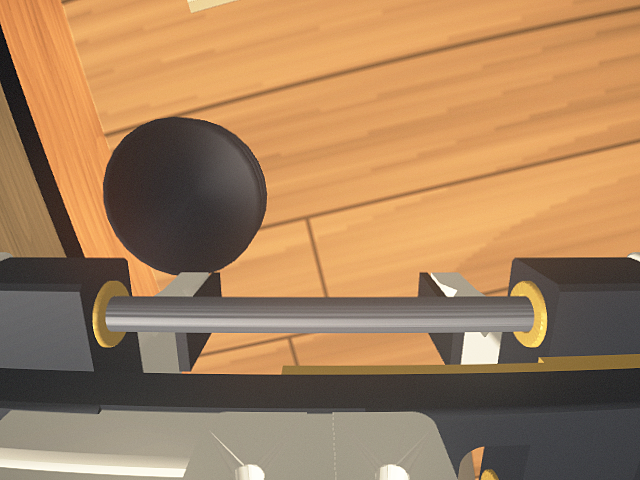

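The rows need every key, so nothing moved. The view shows that the wrist camera sees clearly only ahead of the gripper (rows 0–260).

```bash

python3 -m crank '[{"dx":0.02,"dy":-0.034,"dz":0.005,"twist":3,"grip":-1},{"dx":0.04,"dy":-0.068,"dz":0.01,"twist":6,"grip":-1},{"dx":0.06,"dy":-0.102,"dz":0.01,"twist":9,"grip":-1},{"dx":0.08,"dy":-0.136,"dz":0.01,"twist":12,"grip":-1},{"dx":0.1,"dy":-0.17,"dz":0.01,"twist":13.3,"grip":-1}]' 20
python3 -m crank '[{"dx":0.02,"dy":-0.034,"dz":0,"twist":0,"grip":-1},{"dx":0.04,"dy":-0.068,"dz":0,"twist":0,"grip":-1},{"dx":0.06,"dy":-0.102,"dz":0,"twist":0,"grip":-1},{"dx":0.08,"dy":-0.136,"dz":0,"twist":0,"grip":-1},{"dx":0.1,"dy":-0.17,"dz":0,"twist":0,"grip":-1}]'
python3 -m crank '[{"dx":0.02,"dy":-0.034,"dz":0,"twist":0,"grip":-1},{"dx":0.04,"dy":-0.068,"dz":0,"twist":0,"grip":-1},{"dx":0.06,"dy":-0.102,"dz":0,"twist":0,"grip":-1},{"dx":0.08,"dy":-0.136,"dz":0,"twist":0,"grip":-1},{"dx":0.1,"dy":-0.166,"dz":0,"twist":0,"grip":-1}]'
python3 - <<'E'
from h import *
for k in range(2): arm.grab_frame("wrist")
s=arm.get_state();cv2.imwrite("pics/w2.png",arm.grab_frame("wrist")[:,:,::-1]);np.save("w2.npy",np.r_[s["eef_pos"],s["ee_rot"]]);print(s["t"],s["eef_pos"],s["ee_rot"],s["force"],s["width"],s["qd"])
E
```

```text
t: 0.57
eef_pos: [0.2562, 0.4849, 0.2363]
ee_rot: [3.141, 0.0, 0.003]
force: [0.9, 0.4, 0.0]
width: 0.0599
gripper_force: 0.0
t: 0.98
eef_pos: [0.3561, 0.3149, 0.2366]
ee_rot: [-3.141, -0.0, -0.0]
force: [1.3, -0.1, 0.1]
width: 0.0264
gripper_force: 0.0
t: 1.4
eef_pos: [0.4561, 0.1486, 0.2368]
ee_rot: [-3.141, -0.0, -0.001]
force: [0.4, 0.8, -0.3]
width: 0.0004
gripper_force: 0.0
1.5 [0.45720855 0.14691872 0.23634324] [ 3.14070021e+00  3.37638838e-04 -5.62373885e-03] [-0.18800367  0.08476557  0.64253679] 0.0002808379896202175 [ 0.07328743 -0.00737191 -0.00843802 -0.01574748  0.00313744 -0.09306125]
```

View pics/w2.png

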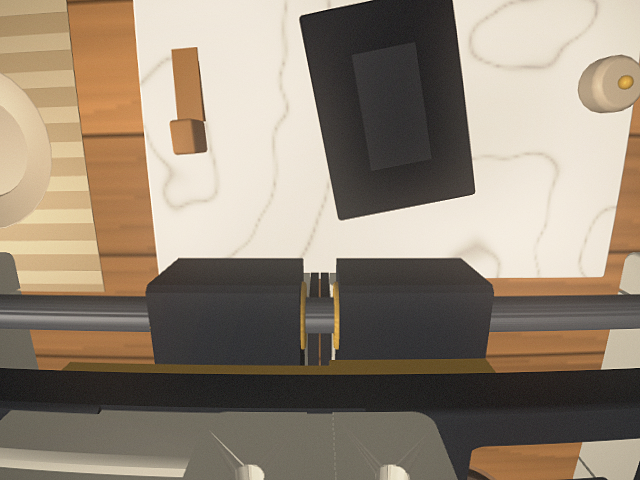

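The wrist view shows the board corners at (300,16), (475,193) and (340,220), and the panel corners at (352,54), (415,43), (431,158) and (370,170). The wedge's thin end is at (172–197, 48) and its handle at (170–207, 119–154). The salt cellar is at (608,83). Next I fit the poses.

```bash
python3 - <<'E'
from h import *
from scipy.optimize import least_squares
w=np.load("w2.npy");Cw=cam("wrist",dict(eef_pos=w[:3],ee_rot=w[3:]));Ct=cam("top")
im=cv2.imread("pics/w2.png");g=cv2.cvtColor(im,cv2.COLOR_BGR2GRAY)
def ref(p):
    return cv2.cornerSubPix(g,np.float32(p).reshape(-1,1,2),(5,5),(-1,-1),(3,50,.01))[:,0]
bw=ref([(300,16),(475,193),(340,220),(352,54),(415,43),(431,158),(370,170)]);print(bw.round(1).tolist())
Bw=np.array([(90,65,28),(-90,-65,28),(-90,65,28),(50,27.5,31),(50,-27.5,31),(-50,-27.5,31),(-50,27.5,31)])/1e3
bt=np.array([(260,273),(438,236),(493,488),(313,526)])/4+[200,190]-.375
Bt=np.array([(90,65,28),(90,-65,28),(-90,-65,28),(-90,65,28)])/1e3
def pl(P,q):
    c,s=np.cos(q[2]),np.sin(q[2]);return P@np.array([[c,s,0],[-s,c,0],[0,0,1]])+[q[0],q[1],.02]
def fit(obs,q0):
    f=lambda q:np.concatenate([(proj(C,pl(P,q))-u).ravel() for C,P,u in obs])
    r=least_squares(f,q0);return r.x,f(r.x).round(1)
for o in([(Cw,Bw,bw)],[(Ct,Bt,bt)]): 
    q,r=fit(o,[.545,.08,.17]);print("board",q.round(4),np.degrees(q[2]),r)
    if o[0][0] is Cw: qb=q
qb=fit([(Cw,Bw,bw)],[.545,.08,.17])[0]
print("corners",pl(np.array([(70,45,28),(-70,45,28),(-70,-45,28),(70,-45,28)])/1e3,qb).round(4).tolist())
ww=ref([(172,48),(197,47),(170,121),(204,120)]);print(ww)
W=np.array([(0,12,2),(0,-12,2),(-65,11,36),(-65,-11,36)])/1e3
q,r=fit([(Cw,W,ww)],[.605,.266,0]);print("wedge",q.round(4),np.degrees(q[2]),r,pl(np.array([(-.08,0,.022)]),q))
bt=np.array([(92,312),(124,310),(93,399),(126,397)])/4+[200,190]-.375
q,r=fit([(Ct,W,bt)],[.605,.266,0]);print("wedge top",q.round(4),np.degrees(q[2]),r)
cv2.imwrite("pics/wcrop.png",cv2.resize(im[20:180,140:240],None,fx=5,fy=5)[:600])
E
```

```text
[[299.20001220703125, 16.100000381469727], [474.5, 192.89999389648438], [339.20001220703125, 219.89999389648438], [351.29998779296875, 54.5], [414.29998779296875, 41.5], [431.70001220703125, 157.89999389648438], [371.29998779296875, 170.6999969482422]]
board [0.5501 0.0822 0.1954] 11.19492793017587 [-1.9 -1.8  2.1  1.1 -0.8  1.6 -0.5 -0.7  0.9 -0.9  0.3  1.   0.1  0.4]
board [0.5458 0.0801 0.1882] 10.783808933324247 [-0.7 -0.1  0.7 -0.7  0.8  0.1 -0.8  0.7]
corners [[0.61, 0.14, 0.048], [0.4727, 0.1128, 0.048], [0.4902, 0.0245, 0.048], [0.6275, 0.0517, 0.048]]
[[170.91882   49.062992]
 [196.75685   46.51892 ]
 [169.57924  120.57271 ]
 [204.21591  121.22164 ]]
wedge [0.6059 0.2681 0.1217] 6.97452214962117 [ 1.2  2.   0.8  0.4  4.1  1.  -5.8 -3.4] [[0.52648307 0.25843041 0.042     ]]
wedge top [0.6013 0.268  0.0888] 5.089669782382897 [-0.2  0.1  0.3 -0.4  0.1  0.4 -0.2 -0. ]
```

Both cameras agree on the board pose: about (0.548, 0.081) at 11°. The wedge is at about (0.602, 0.268) at 5°. I start with corner_2 at (0.471, 0.112), fingers closed.

```bash

python3 -m crank '[{"dx":0.005,"dy":-0.013,"dz":-0.03,"twist":4,"grip":-1},{"dx":0.01,"dy":-0.026,"dz":-0.065,"twist":8,"grip":-1},{"dx":0.0145,"dy":-0.039,"dz":-0.1,"twist":11,"grip":-1},{"dx":0.0145,"dy":-0.039,"dz":-0.14,"twist":11,"grip":-1},{"dx":0.0145,"dy":-0.039,"dz":-0.177,"twist":11,"grip":-1}]'
python3 -m crank '[{"dx":0,"dy":0,"dz":-0.002,"twist":0,"grip":-1},{"dx":0,"dy":0,"dz":-0.004,"twist":0,"grip":-1},{"dx":0,"dy":0,"dz":-0.006,"twist":0,"grip":-1},{"dx":0,"dy":0,"dz":-0.008,"twist":0,"grip":-1},{"dx":0,"dy":0,"dz":-0.008,"twist":0,"grip":-1}]'
python3 -m crank '[{"dx":0,"dy":0,"dz":-0.001,"twist":0,"grip":-1},{"dx":0,"dy":0,"dz":-0.002,"twist":0,"grip":-1},{"dx":0,"dy":0,"dz":-0.002,"twist":0,"grip":-1},{"dx":0,"dy":0,"dz":-0.002,"twist":0,"grip":-1},{"dx":0,"dy":0,"dz":-0.002,"twist":0,"grip":-1}]'
```

```text
t: 1.97
eef_pos: [0.4699, 0.1119, 0.0582]
ee_rot: [-3.141, -0.001, 0.191]
force: [0.7, 0.8, -0.8]
width: 0.0005
gripper_force: 0.0
t: 2.38
eef_pos: [0.4713, 0.1128, 0.0532]
ee_rot: [-3.14, -0.003, 0.192]
force: [0.3, -0.5, 0.3]
width: 0.0005
gripper_force: 0.0
t: 2.8
eef_pos: [0.4703, 0.1118, 0.0498]
ee_rot: [-3.141, -0.0, 0.191]
force: [0.3, -0.6, 0.5]
width: 0.0002
gripper_force: 0.0
```

```bash

python3 -m crank '[{"dx":0,"dy":0,"dz":-0.0007,"twist":0,"grip":-1},{"dx":0,"dy":0,"dz":-0.0015,"twist":0,"grip":-1},{"dx":0,"dy":0,"dz":-0.0015,"twist":0,"grip":-1},{"dx":0,"dy":0,"dz":-0.0015,"twist":0,"grip":-1},{"dx":0,"dy":0,"dz":-0.0015,"twist":0,"grip":-1}]' | grep -E 'pos|force: \['
python3 -m crank '[{"dx":0,"dy":0,"dz":-0.0005,"twist":0,"grip":-1},{"dx":0,"dy":0,"dz":-0.001,"twist":0,"grip":-1},{"dx":0,"dy":0,"dz":-0.001,"twist":0,"grip":-1},{"dx":0,"dy":0,"dz":-0.001,"twist":0,"grip":-1},{"dx":0,"dy":0,"dz":-0.001,"twist":0,"grip":-1}]'| grep -E 'pos|force: \['
```

```text
eef_pos: [0.4703, 0.1118, 0.0481]
force: [-0.7, 0.6, 0.2]
eef_pos: [0.4704, 0.1118, 0.0477]
force: [-2.6, 0.7, 10.1]
```

Corner_2 stands firm: 10 N with no give, contact at z ≈ 0.0478. The contact is stiff, so I'll use finer steps. Corner_3 is next.

```bash

python3 -m crank '[{"dx":0,"dy":0,"dz":0.008,"twist":0,"grip":-1},{"dx":0.005,"dy":-0.029,"dz":0.008,"twist":0,"grip":-1},{"dx":0.012,"dy":-0.059,"dz":0.008,"twist":0,"grip":-1},{"dx":0.017,"dy":-0.088,"dz":0.006,"twist":0,"grip":-1},{"dx":0.017,"dy":-0.088,"dz":0.002,"twist":0,"grip":-1}]' | grep -E 'pos|force: \['
python3 -m crank '[{"dx":0,"dy":0,"dz":-0.0004,"twist":0,"grip":-1},{"dx":0,"dy":0,"dz":-0.0008,"twist":0,"grip":-1},{"dx":0,"dy":0,"dz":-0.0012,"twist":0,"grip":-1},{"dx":0,"dy":0,"dz":-0.0015,"twist":0,"grip":-1},{"dx":0,"dy":0,"dz":-0.0015,"twist":0,"grip":-1}]'| grep -E 'pos|force: \['
python3 -m crank '[{"dx":0,"dy":0,"dz":-0.0001,"twist":0,"grip":-1},{"dx":0,"dy":0,"dz":-0.0003,"twist":0,"grip":-1},{"dx":0,"dy":0,"dz":-0.0003,"twist":0,"grip":-1},{"dx":0,"dy":0,"dz":-0.0003,"twist":0,"grip":-1},{"dx":0,"dy":0,"dz":-0.0003,"twist":0,"grip":-1}]'| grep -E 'pos|force: \['
```

```text
eef_pos: [0.4874, 0.0207, 0.0495]
force: [-0.4, 0.2, 0.5]
eef_pos: [0.4873, 0.0242, 0.048]
force: [0.6, -2.7, 5.1]
eef_pos: [0.4872, 0.0241, 0.0478]
force: [-2.0, -2.5, 7.5]
```

Corner_3 is firm too: 7.5 N, z 0.0478. Corner_4 is next.

```bash

python3 -m crank '[{"dx":0,"dy":0,"dz":0.012,"twist":0,"grip":-1},{"dx":0.035,"dy":0.007,"dz":0.012,"twist":0,"grip":-1},{"dx":0.07,"dy":0.014,"dz":0.012,"twist":0,"grip":-1},{"dx":0.105,"dy":0.021,"dz":0.01,"twist":0,"grip":-1},{"dx":0.137,"dy":0.027,"dz":0.006,"twist":0,"grip":-1}]' | grep -E 'pos|force: \['
python3 -m crank '[{"dx":0,"dy":0,"dz":-0.002,"twist":0,"grip":-1},{"dx":0,"dy":0,"dz":-0.004,"twist":0,"grip":-1},{"dx":0,"dy":0,"dz":-0.005,"twist":0,"grip":-1},{"dx":0,"dy":0,"dz":-0.0055,"twist":0,"grip":-1},{"dx":0,"dy":0,"dz":-0.0055,"twist":0,"grip":-1}]'| grep -E 'pos|force: \['
python3 -m crank '[{"dx":0,"dy":0,"dz":-0.0001,"twist":0,"grip":-1},{"dx":0,"dy":0,"dz":-0.0004,"twist":0,"grip":-1},{"dx":0,"dy":0,"dz":-0.0004,"twist":0,"grip":-1},{"dx":0,"dy":0,"dz":-0.0004,"twist":0,"grip":-1},{"dx":0,"dy":0,"dz":-0.0004,"twist":0,"grip":-1}]'| grep -E 'pos|force: \['
```

```text
eef_pos: [0.6267, 0.0523, 0.0539]
force: [0.4, 0.7, 0.3]
eef_pos: [0.6235, 0.051, 0.0481]
force: [-0.1, 1.1, 0.3]
eef_pos: [0.6234, 0.0508, 0.0479]
force: [-2.7, 2.0, 4.8]
```

Corner_4 is firm: 4.8 N, z 0.0479. Now corner_1, which should be the one that gives.

```bash

python3 -m crank '[{"dx":0,"dy":0,"dz":0.008,"twist":0,"grip":-1},{"dx":-0.005,"dy":0.029,"dz":0.008,"twist":0,"grip":-1},{"dx":-0.011,"dy":0.059,"dz":0.008,"twist":0,"grip":-1},{"dx":-0.016,"dy":0.088,"dz":0.006,"twist":0,"grip":-1},{"dx":-0.016,"dy":0.088,"dz":0.003,"twist":0,"grip":-1}]' | grep -E 'pos|force: \['
python3 -m crank '[{"dx":0,"dy":0,"dz":-0.001,"twist":0,"grip":-1},{"dx":0,"dy":0,"dz":-0.002,"twist":0,"grip":-1},{"dx":0,"dy":0,"dz":-0.0025,"twist":0,"grip":-1},{"dx":0,"dy":0,"dz":-0.003,"twist":0,"grip":-1},{"dx":0,"dy":0,"dz":-0.003,"twist":0,"grip":-1}]'| grep -E 'pos|force: \['
for i in 1 ; do :; done
python3 -m crank '[{"dx":0,"dy":0,"dz":-0.0002,"twist":0,"grip":-1},{"dx":0,"dy":0,"dz":-0.0004,"twist":0,"grip":-1},{"dx":0,"dy":0,"dz":-0.0006,"twist":0,"grip":-1},{"dx":0,"dy":0,"dz":-0.0006,"twist":0,"grip":-1},{"dx":0,"dy":0,"dz":-0.0006,"twist":0,"grip":-1}]'| grep -E 'pos|force: \['
```

```text
eef_pos: [0.6081, 0.1426, 0.0513]
force: [-0.2, -1.5, -0.6]
eef_pos: [0.6083, 0.1379, 0.0474]
force: [0.4, 0.4, 0.5]
eef_pos: [0.6083, 0.1387, 0.0468]
force: [-0.3, -1.0, 0.0]
```

```bash

python3 -m crank '[{"dx":0,"dy":0,"dz":-0.0005,"twist":0,"grip":-1},{"dx":0,"dy":0,"dz":-0.001,"twist":0,"grip":-1},{"dx":0,"dy":0,"dz":-0.0015,"twist":0,"grip":-1},{"dx":0,"dy":0,"dz":-0.0015,"twist":0,"grip":-1},{"dx":0,"dy":0,"dz":-0.0015,"twist":0,"grip":-1}]'| grep -E 'pos|force: \['
python3 -m crank '[{"dx":0,"dy":0,"dz":-0.0003,"twist":0,"grip":-1},{"dx":0,"dy":0,"dz":-0.0006,"twist":0,"grip":-1},{"dx":0,"dy":0,"dz":-0.0006,"twist":0,"grip":-1},{"dx":0,"dy":0,"dz":-0.0006,"twist":0,"grip":-1},{"dx":0,"dy":0,"dz":-0.0006,"twist":0,"grip":-1}]'| grep -E 'pos|force: \['
```

```text
eef_pos: [0.6084, 0.139, 0.0453]
force: [0.7, 0.3, 0.7]
eef_pos: [0.6084, 0.1389, 0.0448]
force: [0.3, 0.7, 1.7]
```

```bash

python3 -m crank '[{"dx":0,"dy":0,"dz":-0.0002,"twist":0,"grip":-1},{"dx":0,"dy":0,"dz":-0.0004,"twist":0,"grip":-1},{"dx":0,"dy":0,"dz":-0.0004,"twist":0,"grip":-1},{"dx":0,"dy":0,"dz":-0.0004,"twist":0,"grip":-1},{"dx":0,"dy":0,"dz":-0.0004,"twist":0,"grip":-1}]'| grep -E 'pos|force: \['
python3 -m crank '[{"dx":0,"dy":0,"dz":-0.0002,"twist":0,"grip":-1},{"dx":0,"dy":0,"dz":-0.0004,"twist":0,"grip":-1},{"dx":0,"dy":0,"dz":-0.0004,"twist":0,"grip":-1},{"dx":0,"dy":0,"dz":-0.0004,"twist":0,"grip":-1},{"dx":0,"dy":0,"dz":-0.0004,"twist":0,"grip":-1}]'| grep -E 'pos|force: \['
```

```text
eef_pos: [0.6084, 0.1389, 0.0445]
force: [-0.4, 2.3, 3.8]
eef_pos: [0.6085, 0.139, 0.0444]
force: [-1.6, 1.1, 7.0]
```

Corner_1 is the short foot. It dropped about 3.3 mm under 2 N, bottoming at z ≈ 0.0446, so the tongue should go in about 12 mm past the foot. Next I lift, open partway and grip the wedge.

```bash

python3 -m crank '[{"dx":0,"dy":0,"dz":0.006,"twist":0,"grip":-1},{"dx":0,"dy":0,"dz":0.04,"twist":0,"grip":-1},{"dx":-0.01,"dy":0.015,"dz":0.07,"twist":-2,"grip":-1},{"dx":-0.03,"dy":0.045,"dz":0.08,"twist":-5,"grip":0},{"dx":-0.052,"dy":0.075,"dz":0.08,"twist":-5.5,"grip":0}]' | grep -E 'pos|force: \['
python3 -m crank '[{"dx":-0.018,"dy":0.024,"dz":0,"twist":0,"grip":0},{"dx":-0.032,"dy":0.046,"dz":0,"twist":0,"grip":0},{"dx":-0.032,"dy":0.046,"dz":0,"twist":0,"grip":0},{"dx":-0.032,"dy":0.046,"dz":-0.02,"twist":0,"grip":0},{"dx":-0.032,"dy":0.046,"dz":-0.04,"twist":0,"grip":0}]'
python3 - <<'E'
from h import *
s=arm.get_state();cv2.imwrite("pics/w3.png",arm.grab_frame("wrist")[:330,:,::-1]);print(s["eef_pos"],s["ee_rot"],s["q"])
E
```

```text
eef_pos: [0.5574, 0.2142, 0.1269]
force: [0.3, 1.3, -0.4]
t: 9.88
eef_pos: [0.5242, 0.2604, 0.0844]
ee_rot: [-3.141, -0.001, 0.097]
force: [-1.1, -0.3, -0.8]
width: 0.0405
gripper_force: 0.0
[0.52417368 0.2603886  0.08439773] [-3.14055067e+00 -1.37354695e-03  9.65112427e-02] [ 7.94981715e-01  3.41690946e-01 -3.71183170e-01  1.12889906e-04
 -8.56200268e-01  8.72252665e-01]
```

View pics/w3.png

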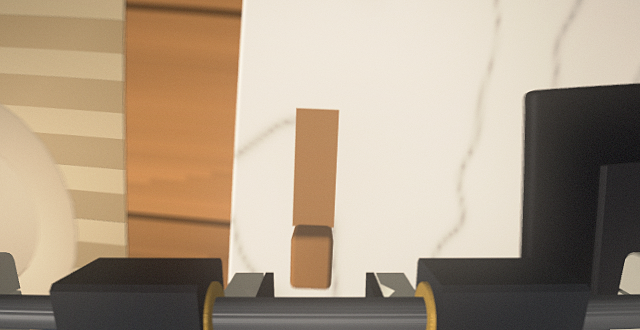

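The wrist view shows the thin end at (297–339, 109) and the handle at (291–333, 226–288), lying between the fingers and well aligned. I'll work out the offset.

```bash
python3 - <<'E'
from h import *
C=cam("wrist",dict(eef_pos=[.5242,.2604,.0844],ee_rot=[-3.1405,-.001,.0965]))
P=ray(C,[(296.5,109),(338.5,110),(294,226),(333,227)],[.022,.022,.0291,.0291]);print(P.round(4))
a=P[:2].mean(0);b=P[2:].mean(0);d=a-b;print(a,b,np.hypot(*d[:2]),np.degrees(np.arctan2(d[1],d[0])));u=d[:2]/np.hypot(*d[:2]);print(a[:2]-.08*u)
E
```

```text
[[0.6055 0.2806 0.022 ]
 [0.6072 0.2574 0.022 ]
 [0.5408 0.2762 0.0291]
 [0.5424 0.2539 0.0291]]
[0.60636617 0.26898128 0.022     ] [0.54162644 0.26508433 0.0291    ] 0.06485690736671353 3.4447097629948638
[0.52651071 0.26417445]
```

```bash

python3 -m crank '[{"dx":0.0025,"dy":0.0035,"dz":0,"twist":-1.5,"grip":0},{"dx":0.0025,"dy":0.0035,"dz":-0.02,"twist":-1.5,"grip":0},{"dx":0.0025,"dy":0.0035,"dz":-0.04,"twist":-1.5,"grip":0},{"dx":0.0025,"dy":0.0035,"dz":-0.054,"twist":-1.5,"grip":0},{"dx":0.0025,"dy":0.0035,"dz":-0.059,"twist":-1.5,"grip":0}]' | grep -E 'pos|force: \['
python3 -m crank '[{"dx":0,"dy":0,"dz":0,"twist":0,"grip":-1},{"dx":0,"dy":0,"dz":0,"twist":0,"grip":-1},{"dx":0,"dy":0,"dz":0,"twist":0,"grip":-1},{"dx":0,"dy":0,"dz":0,"twist":0,"grip":-1},{"dx":0,"dy":0,"dz":0,"twist":0,"grip":-1}]' 30
```

```text
eef_pos: [0.5254, 0.2616, 0.0227]
force: [-0.3, -1.1, 0.6]
t: 10.77
eef_pos: [0.5273, 0.2637, 0.026]
ee_rot: [-3.141, -0.002, 0.069]
force: [0.2, -0.1, 3.0]
width: 0.0216
gripper_force: 30.0
```

Gripped at 21.6 mm opening and 30 N. I lift slightly, turn the thin end towards the board's long side beside corner_1, and set it down just outside the edge.

```bash

python3 -m crank '[{"dx":0,"dy":0,"dz":0.008,"twist":0,"grip":-1},{"dx":0.01,"dy":0.01,"dz":0.01,"twist":-7,"grip":-1},{"dx":0.02,"dy":0.02,"dz":0.01,"twist":-14,"grip":-1},{"dx":0.03,"dy":0.03,"dz":0.01,"twist":-21,"grip":-1},{"dx":0.04,"dy":0.03,"dz":0.01,"twist":-28,"grip":-1}]' | grep -E 'pos|force'
python3 -m crank '[{"dx":0.005,"dy":0,"dz":0,"twist":-7,"grip":-1},{"dx":0.01,"dy":0,"dz":0,"twist":-14,"grip":-1},{"dx":0.015,"dy":0,"dz":0,"twist":-21,"grip":-1},{"dx":0.021,"dy":0,"dz":0,"twist":-28,"grip":-1},{"dx":0.021,"dy":0,"dz":0,"twist":-35,"grip":-1}]' | grep -E 'pos|force'
python3 -m crank '[{"dx":0,"dy":0,"dz":0,"twist":-7,"grip":-1},{"dx":0,"dy":0,"dz":0,"twist":-14,"grip":-1},{"dx":0,"dy":0,"dz":0,"twist":-20,"grip":-1},{"dx":0,"dy":-0.02,"dz":0,"twist":-20,"grip":-1},{"dx":0,"dy":-0.035,"dz":0,"twist":-20,"grip":-1}]'
python3 - <<'E'
from h import *
arm.grab_frame("wrist")
s=arm.get_state();cv2.imwrite("pics/w4.png",arm.grab_frame("wrist")[:330,:,::-1]);print(s["eef_pos"],s["ee_rot"]);np.save("w4.npy",np.r_[s["eef_pos"],s["ee_rot"]])
E
```

```text
eef_pos: [0.5676, 0.2951, 0.036]
force: [0.4, -0.3, -0.8]
gripper_force: 30.0
eef_pos: [0.5887, 0.2934, 0.0356]
force: [1.0, 0.9, -1.9]
gripper_force: 30.0
t: 12.02
eef_pos: [0.5875, 0.2576, 0.0354]
ee_rot: [-3.142, 0.0, -1.378]
force: [-0.4, 0.0, 0.1]
width: 0.0218
gripper_force: 30.0
[0.58685746 0.25462385 0.03517528] [ 3.14009366e+00 -4.94544746e-04 -1.37898729e+00]
```

View pics/w4.png

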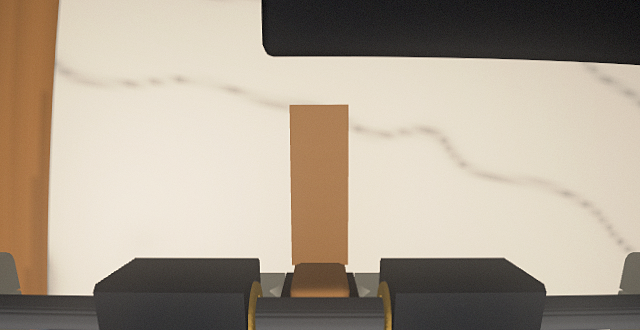

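The tongue's thin end is at (291–348, 105) and the board's corner_1 edge corner is at (262,55), so they are nearly aligned. Now I compute the lateral offset, which should be 20 mm, and the distance to the foot.

```bash
python3 - <<'E'
from h import *
w=np.load("w4.npy");C=cam("wrist",dict(eef_pos=w[:3],ee_rot=w[3:]))
im=cv2.imread("pics/w4.png",0)
# board front edge rows & left edge cols
er=[(x,np.argmax(np.diff(im[20:90,x].astype(int)))+20.5) for x in range(290,630,20)]
el=[(np.argmin(np.diff(im[y,230:300].astype(int)))+230.5,y) for y in range(5,45,5)]
print(el[:3],er[:2],er[-1])
E_=ray(C,er,.048)[:,:2];L=ray(C,el,.048)[:,:2];T=ray(C,[(290.5,105),(348.5,105)],.032)[:,:2]
d=np.polyfit(E_[:,0],E_[:,1],1);ang=np.degrees(np.arctan(d[0]));print("board yaw",ang)
# line eqs
ux=np.array([np.cos(np.radians(ang)),np.sin(np.radians(ang))]);uy=np.array([-ux[1],ux[0]])
ex=(L@ux).mean();ey=(E_@uy).mean();F=(ex-.020)*ux+(ey-.020)*uy
tip=T.mean(0);print("foot",F,"tip",tip,"lateral",(tip-F)@ux,"gap along",(tip-F)@uy,"tool yaw vs", np.degrees(w[5])+90-ang)
E
```

```text
[(np.float64(261.5), 5), (np.float64(261.5), 10), (np.float64(261.5), 15)] [(290, np.float64(55.5)), (310, np.float64(55.5))] (610, np.float64(62.5))
board yaw 10.990546986126542
foot [0.60936037 0.14118335] tip [0.60224159 0.17599635] lateral -0.00035121422304390613 gap along 0.03553165593282278 tool yaw vs -0.0006989369588659144
```

Alignment is within 0.4 mm and the tip is 35.5 mm short of the foot. I lower to the slab and slide in 36 mm, which should still be clear of the foot.

```bash

python3 -m crank '[{"dx":0,"dy":0,"dz":-0.004,"twist":0,"grip":-1},{"dx":0,"dy":0,"dz":-0.008,"twist":0,"grip":-1},{"dx":0,"dy":0,"dz":-0.0095,"twist":0,"grip":-1},{"dx":0,"dy":0,"dz":-0.0098,"twist":0,"grip":-1},{"dx":0,"dy":0,"dz":-0.0098,"twist":0,"grip":-1}]' | grep -E 'pos|force'
python3 -m crank '[{"dx":0.0017,"dy":-0.009,"dz":0,"twist":0,"grip":-1},{"dx":0.0034,"dy":-0.018,"dz":0,"twist":0,"grip":-1},{"dx":0.0051,"dy":-0.027,"dz":0,"twist":0,"grip":-1},{"dx":0.0069,"dy":-0.0353,"dz":0,"twist":0,"grip":-1},{"dx":0.0069,"dy":-0.0353,"dz":0,"twist":0,"grip":-1}]' | grep -E 'pos|force'
python3 -m crank '[{"dx":0.0006,"dy":-0.003,"dz":0,"twist":0,"grip":-1},{"dx":0.0011,"dy":-0.0059,"dz":0,"twist":0,"grip":-1},{"dx":0.0011,"dy":-0.0059,"dz":0,"twist":0,"grip":-1},{"dx":0.0011,"dy":-0.0059,"dz":0,"twist":0,"grip":-1},{"dx":0.0011,"dy":-0.0059,"dz":0,"twist":0,"grip":-1}]' | grep -E 'pos|force'
```

```text
eef_pos: [0.5879, 0.2581, 0.026]
force: [-1.6, -3.5, 10.3]
gripper_force: 30.0
eef_pos: [0.5961, 0.2231, 0.026]
force: [2.1, -2.5, 5.6]
gripper_force: 30.0
eef_pos: [0.5971, 0.2183, 0.026]
force: [1.7, 1.6, 5.7]
gripper_force: 30.0
```

```bash

python3 -m crank '[{"dx":0.0004,"dy":-0.002,"dz":0.0002,"twist":0,"grip":-1},{"dx":0.0008,"dy":-0.0039,"dz":0.0002,"twist":0,"grip":-1},{"dx":0.001,"dy":-0.0049,"dz":0.0002,"twist":0,"grip":-1},{"dx":0.001,"dy":-0.0049,"dz":0.0002,"twist":0,"grip":-1},{"dx":0.001,"dy":-0.0049,"dz":0.0002,"twist":0,"grip":-1}]' | grep -E 'pos|force: \['
python3 -m crank '[{"dx":0.0002,"dy":-0.001,"dz":0,"twist":0,"grip":-1},{"dx":0.0004,"dy":-0.002,"dz":0,"twist":0,"grip":-1},{"dx":0.0004,"dy":-0.002,"dz":0,"twist":0,"grip":-1},{"dx":0.0004,"dy":-0.002,"dz":0,"twist":0,"grip":-1},{"dx":0.0004,"dy":-0.002,"dz":0,"twist":0,"grip":-1}]' | grep -E 'pos|force: \['
python3 -m crank '[{"dx":0.0001,"dy":-0.0005,"dz":0,"twist":0,"grip":-1},{"dx":0.0002,"dy":-0.001,"dz":0,"twist":0,"grip":-1},{"dx":0.0002,"dy":-0.001,"dz":0,"twist":0,"grip":-1},{"dx":0.0002,"dy":-0.001,"dz":0,"twist":0,"grip":-1},{"dx":0.0002,"dy":-0.001,"dz":0,"twist":0,"grip":-1}]' | grep -E 'pos|force: \['
```

```text
eef_pos: [0.5977, 0.2134, 0.026]
force: [0.6, 2.3, 5.8]
eef_pos: [0.5981, 0.2116, 0.026]
force: [-0.4, 3.0, 6.2]
eef_pos: [0.5983, 0.2106, 0.026]
force: [-0.5, 3.3, 5.9]
```

```bash

python3 -m crank '[{"dx":0,"dy":0,"dz":0.0002,"twist":0,"grip":-1},{"dx":0,"dy":0,"dz":0.0004,"twist":0,"grip":-1},{"dx":0,"dy":0,"dz":0.0004,"twist":0,"grip":-1},{"dx":0,"dy":0,"dz":0.0004,"twist":0,"grip":-1},{"dx":0,"dy":0,"dz":0.0004,"twist":0,"grip":-1}]' | grep -E 'pos|force: \['
python3 -m crank '[{"dx":0.0002,"dy":-0.001,"dz":0,"twist":0,"grip":-1},{"dx":0.0002,"dy":-0.001,"dz":0,"twist":0,"grip":-1},{"dx":0.0002,"dy":-0.001,"dz":0,"twist":0,"grip":-1},{"dx":0.0002,"dy":-0.001,"dz":0,"twist":0,"grip":-1},{"dx":0.0002,"dy":-0.001,"dz":0,"twist":0,"grip":-1}]' | grep -E 'pos|force: \['
```

```text
eef_pos: [0.5979, 0.2097, 0.026]
force: [1.2, 4.7, 5.3]
eef_pos: [0.5979, 0.2086, 0.026]
force: [0.5, 5.0, 5.1]
```

```bash

python3 -m crank '[{"dx":0,"dy":0,"dz":0.0003,"twist":0,"grip":-1},{"dx":0,"dy":0,"dz":0.0006,"twist":0,"grip":-1},{"dx":0,"dy":0,"dz":0.0006,"twist":0,"grip":-1},{"dx":0,"dy":0,"dz":0.0006,"twist":0,"grip":-1},{"dx":0,"dy":0,"dz":0.0006,"twist":0,"grip":-1}]' | grep -E 'pos|force: \['
python3 - <<'E'
from h import *
im=arm.grab_frame("wrist");s=arm.get_state();print(s["force"],s["eef_pos"],s["ee_rot"]);cv2.imwrite("pics/w5.png",im[:330,:,::-1])
E
```

```text
eef_pos: [0.5973, 0.2078, 0.026]
force: [0.1, 0.8, 2.1]
[-0.44874912  0.09506545  1.41796215] [0.59725695 0.20779692 0.0260101 ] [ 3.14085746e+00 -3.57063204e-04 -1.37971334e+00]
```

View pics/w5.png

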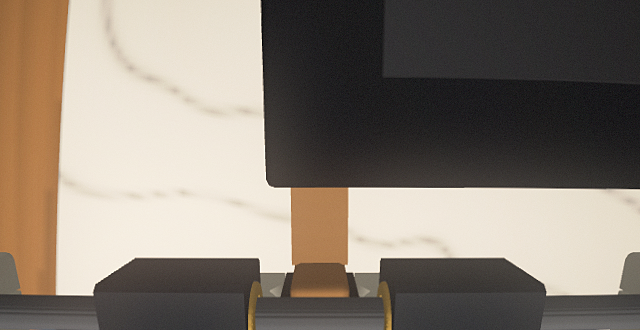

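With the downward load relieved, the sideways force fell to about 0, so that was only slab friction and the slope isn't touching the foot yet. The image shows the board's front edge at row 187 and its left side at column 265. I'll compute the insertion depth.

```bash
python3 - <<'E'
from h import *
p=np.array([.59726,.2078,.0260]);C=cam("wrist",dict(eef_pos=p,ee_rot=[3.1409,-.0003,-1.3797]))
E_=ray(C,[(300,187),(340,187.3)],.048)[:,:2];L=ray(C,[(265,110),(263.5,50)],.048)[:,:2];print(E_,L)
a=np.radians(11);ux=np.array([np.cos(a),np.sin(a)]);uy=np.array([-ux[1],ux[0]])
F=((L@ux).mean()-.02)*ux+((E_@uy).mean()-.02)*uy;tip=p[:2]-.0801*uy
print("foot",F,"tip past foot",(F-tip)@uy,"lat",(tip-F)@ux)
E
```

```text
[[0.61372784 0.16011736]
 [0.59970058 0.15751941]] [[0.63020445 0.13639764]
 [0.63383121 0.11745051]]
foot [0.6093063 0.1389479] tip past foot 0.010214366211508475 lat 0.0013126239189544461
```

Insertion is 10.2 mm, with 1.3 mm lateral offset. I continue in 1 mm steps with the weight off the wedge.

```bash

python3 -m crank '[{"dx":0.0002,"dy":-0.001,"dz":0,"twist":0,"grip":-1},{"dx":0.0002,"dy":-0.001,"dz":0,"twist":0,"grip":-1},{"dx":0.0002,"dy":-0.001,"dz":0,"twist":0,"grip":-1},{"dx":0.0002,"dy":-0.001,"dz":0,"twist":0,"grip":-1},{"dx":0.0002,"dy":-0.001,"dz":0,"twist":0,"grip":-1}]' | grep -E 'pos|force: \['
python3 -m crank '[{"dx":0.0002,"dy":-0.001,"dz":0,"twist":0,"grip":-1},{"dx":0.0002,"dy":-0.001,"dz":0,"twist":0,"grip":-1},{"dx":0.0002,"dy":-0.001,"dz":0,"twist":0,"grip":-1},{"dx":0.0002,"dy":-0.001,"dz":0,"twist":0,"grip":-1},{"dx":0.0002,"dy":-0.001,"dz":0,"twist":0,"grip":-1}]' | grep -E 'pos|force: \['
```

```text
eef_pos: [0.5974, 0.2069, 0.026]
force: [0.2, 0.7, 1.6]
eef_pos: [0.5977, 0.2059, 0.026]
force: [0.3, 0.5, 0.2]
```

```bash

python3 -m crank '[{"dx":0.0002,"dy":-0.001,"dz":0,"twist":0,"grip":-1},{"dx":0.0002,"dy":-0.001,"dz":0,"twist":0,"grip":-1},{"dx":0.0002,"dy":-0.001,"dz":0,"twist":0,"grip":-1},{"dx":0.0002,"dy":-0.001,"dz":0,"twist":0,"grip":-1},{"dx":0.0002,"dy":-0.001,"dz":0,"twist":0,"grip":-1}]' | grep -E 'pos|force: \['
python3 -m crank '[{"dx":0.0002,"dy":-0.001,"dz":0,"twist":0,"grip":-1},{"dx":0.0002,"dy":-0.001,"dz":0,"twist":0,"grip":-1},{"dx":0.0002,"dy":-0.001,"dz":0,"twist":0,"grip":-1},{"dx":0.0002,"dy":-0.001,"dz":0,"twist":0,"grip":-1},{"dx":0.0002,"dy":-0.001,"dz":0,"twist":0,"grip":-1}]' | grep -E 'pos|force: \['
python3 -c "
from h import *
F=[]
for i in range(3): arm.grab_frame('top');F.append(arm.get_state()['force'])
print(np.mean(F,0))"
```

```text
eef_pos: [0.5981, 0.2051, 0.0262]
force: [-0.3, -0.3, -1.5]
eef_pos: [0.5983, 0.2041, 0.0262]
force: [-0.8, -0.3, -1.0]
[ 0.20841982 -0.29654048 -0.87774435]
```

```bash

python3 -m crank '[{"dx":0.0002,"dy":-0.001,"dz":-0.0002,"twist":0,"grip":-1},{"dx":0.0002,"dy":-0.001,"dz":-0.0002,"twist":0,"grip":-1},{"dx":0.0002,"dy":-0.001,"dz":-0.0002,"twist":0,"grip":-1},{"dx":0.0002,"dy":-0.001,"dz":-0.0002,"twist":0,"grip":-1},{"dx":0.0002,"dy":-0.001,"dz":-0.0002,"twist":0,"grip":-1}]' | grep -E 'pos|force: \['
python3 -m crank '[{"dx":0.0002,"dy":-0.001,"dz":0,"twist":0,"grip":-1},{"dx":0.0002,"dy":-0.001,"dz":0,"twist":0,"grip":-1},{"dx":0.0002,"dy":-0.001,"dz":0,"twist":0,"grip":-1},{"dx":0.0002,"dy":-0.001,"dz":0,"twist":0,"grip":-1},{"dx":0.0002,"dy":-0.001,"dz":0,"twist":0,"grip":-1}]' | grep -E 'pos|force: \['
python3 -c "
from h import *
F=[]
for i in range(3): arm.grab_frame('top');F.append(arm.get_state()['force'])
print(np.mean(F,0))"
```

```text
eef_pos: [0.5985, 0.2031, 0.0261]
force: [0.9, -0.1, -0.3]
eef_pos: [0.5988, 0.2022, 0.0261]
force: [1.1, 0.1, -1.6]
[ 0.83949197 -0.15616312 -1.314897  ]
```

```bash

python3 -m crank '[{"dx":0.0002,"dy":-0.001,"dz":-0.0001,"twist":0,"grip":-1},{"dx":0.0002,"dy":-0.001,"dz":-0.0001,"twist":0,"grip":-1},{"dx":0.0002,"dy":-0.001,"dz":-0.0001,"twist":0,"grip":-1},{"dx":0.0002,"dy":-0.001,"dz":-0.0001,"twist":0,"grip":-1},{"dx":0.0002,"dy":-0.001,"dz":-0.0001,"twist":0,"grip":-1}]' | grep -E 'pos|force: \['
python3 -c "
from h import *
F=[]
for i in range(3): arm.grab_frame('top');F.append(arm.get_state()['force'])
print(np.mean(F,0))"
python3 -m crank '[{"dx":0.0002,"dy":-0.001,"dz":0,"twist":0,"grip":-1},{"dx":0.0002,"dy":-0.001,"dz":0,"twist":0,"grip":-1},{"dx":0.0002,"dy":-0.001,"dz":0,"twist":0,"grip":-1},{"dx":0.0002,"dy":-0.001,"dz":0,"twist":0,"grip":-1},{"dx":0.0002,"dy":-0.001,"dz":0,"twist":0,"grip":-1}]' | grep -E 'pos|force: \['
python3 -c "
from h import *
F=[]
for i in range(3): arm.grab_frame('top');F.append(arm.get_state()['force'])
print(np.mean(F,0))"
```

```text
eef_pos: [0.599, 0.2013, 0.0261]
force: [0.2, 1.4, 0.3]
[-0.71655864  2.02221039 -0.117445  ]
eef_pos: [0.5992, 0.2003, 0.0261]
force: [-0.8, 3.1, 1.3]
[-0.56700301  2.77680219  0.38554513]
```

The slope now touches the foot: Fy rose from 0 to 2.0 to 2.8 N with no slab load, at about 17–18 mm insertion. I let go, back straight up and close above the board.

```bash

python3 -m crank '[{"dx":0,"dy":0,"dz":0,"twist":0,"grip":0},{"dx":0,"dy":0,"dz":0,"twist":0,"grip":0},{"dx":0,"dy":0,"dz":0,"twist":0,"grip":0},{"dx":0,"dy":0,"dz":0,"twist":0,"grip":0},{"dx":0,"dy":0,"dz":0,"twist":0,"grip":0}]' | grep -E 'pos|force: \[|wid'
python3 -m crank '[{"dx":0,"dy":0,"dz":0.01,"twist":0,"grip":0},{"dx":0,"dy":0,"dz":0.03,"twist":0,"grip":0},{"dx":0,"dy":0,"dz":0.06,"twist":0,"grip":0},{"dx":0,"dy":0,"dz":0.09,"twist":0,"grip":0},{"dx":0.001,"dy":-0.01,"dz":0.1,"twist":0,"grip":-1}]' | grep -E 'pos|force: \[|wid'
python3 -m crank '[{"dx":0.004,"dy":-0.025,"dz":-0.02,"twist":0,"grip":-1},{"dx":0.008,"dy":-0.051,"dz":-0.04,"twist":0,"grip":-1},{"dx":0.008,"dy":-0.051,"dz":-0.06,"twist":0,"grip":-1},{"dx":0.008,"dy":-0.051,"dz":-0.07,"twist":0,"grip":-1},{"dx":0.008,"dy":-0.051,"dz":-0.071,"twist":0,"grip":-1}]'
python3 -c "
from h import *
arm.grab_frame('top');s=arm.get_state();print(s['eef_pos'],s['force'],s['width'])"
```

```text
eef_pos: [0.599, 0.1999, 0.0258]
force: [-0.0, -0.3, -0.6]
width: 0.0429
eef_pos: [0.6024, 0.192, 0.1316]
force: [0.9, -0.6, 0.9]
width: 0.0408
t: 21.1
eef_pos: [0.607, 0.1383, 0.0532]
ee_rot: [3.138, -0.001, -1.38]
force: [-0.1, -0.6, 0.6]
width: 0.0093
gripper_force: 0.0
[0.60769858 0.13898889 0.05430761] [0.67371235 0.22398065 0.06849686] 0.005582481716878042
```

```bash

python3 -m crank '[{"dx":0,"dy":0,"dz":-0.002,"twist":0,"grip":-1},{"dx":0,"dy":0,"dz":-0.004,"twist":0,"grip":-1},{"dx":0,"dy":0,"dz":-0.005,"twist":0,"grip":-1},{"dx":0,"dy":0,"dz":-0.0057,"twist":0,"grip":-1},{"dx":0,"dy":0,"dz":-0.0057,"twist":0,"grip":-1}]' | grep -E 'pos|force: \[|wid'
python3 -m crank '[{"dx":0,"dy":0,"dz":-0.0002,"twist":0,"grip":-1},{"dx":0,"dy":0,"dz":-0.0004,"twist":0,"grip":-1},{"dx":0,"dy":0,"dz":-0.0004,"twist":0,"grip":-1},{"dx":0,"dy":0,"dz":-0.0004,"twist":0,"grip":-1},{"dx":0,"dy":0,"dz":-0.0004,"twist":0,"grip":-1}]' | grep -E 'pos|force: \[|wid'
python3 -m crank '[{"dx":0,"dy":0,"dz":-0.0002,"twist":0,"grip":-1},{"dx":0,"dy":0,"dz":-0.0003,"twist":0,"grip":-1},{"dx":0,"dy":0,"dz":-0.0003,"twist":0,"grip":-1},{"dx":0,"dy":0,"dz":-0.0003,"twist":0,"grip":-1},{"dx":0,"dy":0,"dz":-0.0003,"twist":0,"grip":-1}]' | grep -E 'pos|force: \[|wid'
```

```text
eef_pos: [0.6082, 0.1396, 0.0496]
force: [-0.4, -0.3, -0.6]
width: 0.0005
eef_pos: [0.6081, 0.1392, 0.0489]
force: [-0.3, 0.5, 0.3]
width: 0.0004
eef_pos: [0.6081, 0.1391, 0.0486]
force: [0.3, -0.1, -0.2]
width: 0.0004
```

```bash

python3 -m crank '[{"dx":0,"dy":0,"dz":-0.0002,"twist":0,"grip":-1},{"dx":0,"dy":0,"dz":-0.0005,"twist":0,"grip":-1},{"dx":0,"dy":0,"dz":-0.0005,"twist":0,"grip":-1},{"dx":0,"dy":0,"dz":-0.0005,"twist":0,"grip":-1},{"dx":0,"dy":0,"dz":-0.0005,"twist":0,"grip":-1}]' | grep -E 'pos|force: \['
python3 -m crank '[{"dx":0,"dy":0,"dz":-0.0002,"twist":0,"grip":-1},{"dx":0,"dy":0,"dz":-0.0003,"twist":0,"grip":-1},{"dx":0,"dy":0,"dz":-0.0003,"twist":0,"grip":-1},{"dx":0,"dy":0,"dz":-0.0003,"twist":0,"grip":-1},{"dx":0,"dy":0,"dz":-0.0003,"twist":0,"grip":-1}]' | grep -E 'pos|force: \['
python3 -c "
from h import *
arm.grab_frame('top');s=arm.get_state();print(s['eef_pos'],s['force'],s['width'])"
```

```text
eef_pos: [0.6082, 0.1392, 0.0482]
force: [-1.0, -0.2, 2.7]
eef_pos: [0.6082, 0.1392, 0.0481]
force: [-1.8, 0.4, 5.1]
[0.60820894 0.13919001 0.04804727] [-2.00755491  0.8648435   5.93176932] 0.00048697848834626566
```

Corner_1 now stands firm at 5–6 N (z 0.0481, against 0.0478–0.0480 at the other corners). I hold briefly, retreat, and do a last visual check.

```bash

python3 -m crank '[{"dx":0,"dy":0,"dz":0,"twist":0,"grip":-1},{"dx":0,"dy":0,"dz":0,"twist":0,"grip":-1},{"dx":0,"dy":0,"dz":0,"twist":0,"grip":-1},{"dx":0,"dy":0,"dz":0,"twist":0,"grip":-1},{"dx":0,"dy":0,"dz":0,"twist":0,"grip":-1}]' | grep -E 'pos|force: \['
python3 -m crank '[{"dx":0,"dy":0,"dz":0.005,"twist":0,"grip":-1},{"dx":0,"dy":0,"dz":0.03,"twist":0,"grip":-1},{"dx":0,"dy":0,"dz":0.07,"twist":0,"grip":-1},{"dx":0,"dy":0.01,"dz":0.11,"twist":0,"grip":-1},{"dx":-0.005,"dy":0.04,"dz":0.13,"twist":0,"grip":-1}]' | grep -E 'pos|force: \['
python3 -m crank '[{"dx":-0.005,"dy":0.035,"dz":0.01,"twist":0,"grip":-1},{"dx":-0.01,"dy":0.07,"dz":0.01,"twist":0,"grip":-1},{"dx":-0.01,"dy":0.08,"dz":0.01,"twist":0,"grip":-1},{"dx":-0.01,"dy":0.08,"dz":0.01,"twist":0,"grip":-1},{"dx":-0.01,"dy":0.08,"dz":0.01,"twist":0,"grip":-1}]'
python3 - <<'E'
from h import *
s=arm.get_state();a=arm.grab_frame("wrist")[:270,:,::-1];b=arm.grab_frame("scene")[130:290,200:440,::-1]
cv2.imwrite("pics/end.png",np.vstack([a,cv2.resize(b,(480,320))[:, :].copy() if 0 else cv2.copyMakeBorder(cv2.resize(b,(480,320)),0,0,0,160,0)]));print(s["eef_pos"],s["ee_rot"],s["t"])
E
```

```text
eef_pos: [0.6082, 0.1392, 0.0481]
force: [-1.4, 0.1, 5.8]
eef_pos: [0.6052, 0.1776, 0.1829]
force: [2.4, 0.0, 1.5]
t: 24.53
eef_pos: [0.5927, 0.2595, 0.1871]
ee_rot: [3.141, -0.0, -1.378]
force: [-0.2, -0.3, -0.4]
width: 0.0001
gripper_force: 0.0
[0.59265575 0.25950763 0.18714832] [ 3.14051346e+00 -4.40168799e-04 -1.37815453e+00] 24.5333
```

View pics/end.png

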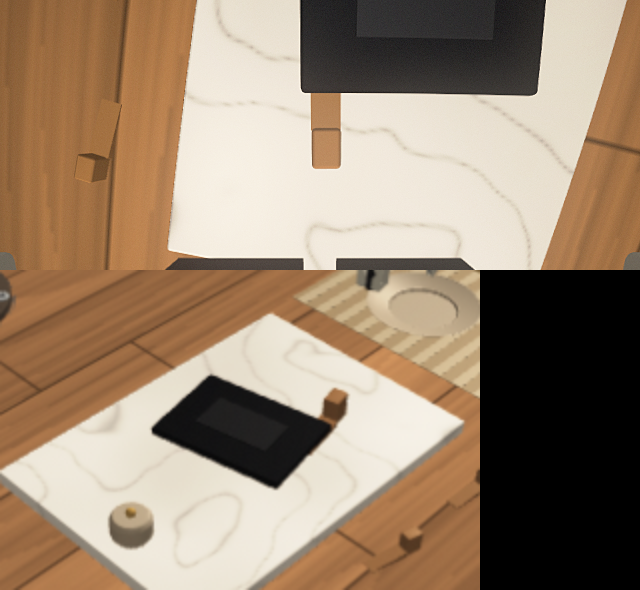

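The final view shows the wedge square under the board's long edge near corner_1, with its handle at (312–341, 128–168) and the tongue going under the edge at row 94. The board is still in line, the salt cellar hasn't moved, and the robot is clear of everything. I'm handing it in.

```bash
python3 -c "
from station import arm
print(arm.job_done())"
```

```text
the job is handed in; nothing more can be done
None
```

I found the short foot under corner_1 and slid the wedge about 18 mm under it; pressed again after letting go, that corner held firm at 5–6 N, and the job is handed in at about 25 s with nothing else disturbed.

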